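# Load, close and start the catalyst sample carrier

### The arm

A 7-joint arm with a two-finger parallel gripper is mounted at the origin on the work surface. World frame = base frame: x ahead of the robot, y to its left, z up, the work surface at z = 0. Lengths are in m, angles in rad, forces in N, time in s.
With the tool pointing down it reaches from about 0.425 to 0.825 m from the base axis. Payload 3.6 kg.
Tool frame: the origin (TCP) lies where the fingers leave the gripper's body, on its centre line; the fingertips stand 73 mm ahead of it and the grasp point (between the pads) lies 54 mm ahead of it; z points along the fingers, y is the line along which they close (so a half turn about z gives the same grasp; the last joint's range is limited). The gripper opens to 85 mm and grips with 20 to 120 N. Pads are 22 mm wide; open, the fingers measure 114 mm over their backs; the gripper's body (76 mm by 85 mm) begins 54 mm behind the grasp point. The pads swing forward as they close: fully open they stand 13 mm farther back than shut.
Start: joints at [1.181, 0.615, -0.013, 1.423, 0.008, 1.103, -0.04], TCP at [0.231, -0.608, 0.304] pointing down, gripper open.
Joint ranges: [-3.12, 3.12], [-0.3, 2.06], [-1.34, 1.32], [0.26, 2.42], [-1.36, 4.5], [0.01, 1.98], [-2.84, 2.84]. Speed limits (rad/s): [2.79, 2.79, 3.14, 3.14, 3.14, 3.14, 3.14].

### API

Orientations are given as a unit quaternion [x, y, z, w].
In Python, from station import arm, snapshot, camera_info, ticket gives the robot as it stands. Calls block until the motion is done:
- arm.movep(position, orientation): joint-space move of the TCP to a pose.
- arm.line_to(position, velocity=0.15, ori=None): straight line of the TCP; ori=None keeps the orientation; velocity is the mean speed in m/s.
- arm.move_j(angles): joint-space move.
- arm.move_gripper(opening, effort=None): opening from 0.0 (shut) to 1.0 (fully open); effort is the grip in N (None keeps the last); returns when the fingers have stopped.
- arm.pause(seconds).
- arm.ik(position, orientation): joint angles nearest the present ones, or None.
- snapshot(name): name is "scene" or "top" or "wrist"; returns the picture (400x640x3 uint8, blue, green, red); there is no depth.
- camera_info(name): a dict with "fx", "fy", "cx", "cy" (pixels), "dist_coeffs" ([k1, k2, p1, p2, k3] as OpenCV has them; the pictures are not rectified), "R" (3x3) and "t" (3): a world point X has camera coordinates R X + t; the wrist camera has in their place "T_tool_cam" (4x4, takes a point from camera to tool coordinates, whose origin is the TCP and whose axes are the flange's). Camera axes: x right, y down, z forward; pixel columns grow to the right and rows downward; lengths in m; the calibration is good to about 2 mm. A picture is of the moment at which its call begins: read the wrist's pose just before it. camera_info takes no time and is no camera call.
A pose or a line that the arm cannot do raises arm.MotionError and nothing moves.
- ticket.finish_job(): hands the job in; it is judged then, once.
Readings, each from a call of its own:
- arm.read_time(): time.
- arm.read_joint_positions(): joint angles.
- arm.read_dq(): joint speeds.
- arm.read_effort(): joint torques, N m.
- arm.read_tool_pos(): TCP position.
- arm.read_eef_rot(): TCP orientation.
- arm.read_ft_force(): force on the tool from outside, world axes, zero at the start.
- arm.read_wrist_torque(): the same for the moment, N m.
- arm.read_opening(): opening from 0.0 (shut) to 1.0 (fully open).
- arm.read_finger_force(): force on a finger pad.
Only numpy, scipy, OpenCV 4.12 (cv2) and the standard library are available. Lean on these libraries where they do the work, as an engineer would, in place of code of your own. Each camera call takes 0.05 s, during which the arm holds its last target. There are 200 camera calls.

### The job

Take the grey lid off the aluminium sample carrier (the empty cork pad has room for it) and put every white pellet that is there into the carrier, one to a well, in any wells. Then lay the lid back on the carrier and press it down against its stiff seal until it is fully home, and after that wind the timer's key clockwise, a part turn at a time, as far as it goes. Leave the other labware where it stands.

Things in the scene. Friction and masses are not known exactly. Their poses are not given: they have to be found in the camera images.
- carrier: Aluminium carrier 87 (x) x 128 (y) x 31 mm high, fixed to the bench: 2 (x) x 3 (y) open square wells 36 mm wide, 26 deep, centred at x +-20.5 and y -41, 0, +41 mm; walls and floor 5 mm. The lid covers it at the start. Origin: centre of its underside. A black seal collar 10 mm wide surrounds it.
- seal (a joint): How far the collar round the carrier is pushed down, m: 0 at the start (top 25 mm above the bench, 6 below the carrier's top), 0.006 with the lid home, at most 0.008. Stiff: moves only under about 9 N and stays where pushed, so a lid just laid on (2 to 3 N) stands 6 mm proud until pressed.
- lid: Loose grey lid, 250 g, at the start laid loosely on the carrier: plate 102 (x) x 143 (y) x 6 mm; skirt 12 mm deep, inside 94 x 135 (3.5 mm play each side of the carrier); black bar handle 14 (x) x 70 (y), 28 high. Origin: centre at the skirt's lower edge; plate top 18 mm, handle top 46 above it. Fits either way round. Origin over the carrier's: 25 mm laid on, 19 fully home (plate on the walls).
- pad: Empty cork pad 160 (x) x 200 (y) x 3 mm fixed on the bench on the other side of the carrier from the pellets: room to lay the lid while loading. Origin: centre of its underside.
- timer: White clockwork timer 85 x 85 x 45 mm fixed to the bench, behind and left or right of the carrier. Origin at the centre of its underside, z up.
- key (a joint): Winding key of the timer, rad. Grows as the key is turned clockwise seen from above; the fully wound stop is at 5.2. A light spring is held by friction (about 0.06 to 0.09 N m to turn); it stays where it is let go. At 0 the blade lies along the timer's x axis; at value v it has turned by -v about z.
- key_grip (a point): Point on the key's vertical axis at mid-height of the steel blade, 69 mm above the bench; x axis along the blade. Blade 44 mm long, 10 mm thick, from 51 to 81 mm above the bench (timer's top at 45).
- pellet0: White ceramic catalyst pellet, a plain squat cylinder 24 mm diameter, 16 mm tall, 20 g, standing on a flat black rubber mat (180 x 130 x 3 mm, fixed) on one side of the carrier; which side varies. Origin at its centre, z along its axis. Four to six pellets are present.
- pellet1: White ceramic catalyst pellet, a plain squat cylinder 24 mm diameter, 16 mm tall, 20 g, standing on a flat black rubber mat (180 x 130 x 3 mm, fixed) on one side of the carrier; which side varies. Origin at its centre, z along its axis. Four to six pellets are present.
- pellet2: White ceramic catalyst pellet, a plain squat cylinder 24 mm diameter, 16 mm tall, 20 g, standing on a flat black rubber mat (180 x 130 x 3 mm, fixed) on one side of the carrier; which side varies. Origin at its centre, z along its axis. Four to six pellets are present.
- pellet3: White ceramic catalyst pellet, a plain squat cylinder 24 mm diameter, 16 mm tall, 20 g, standing on a flat black rubber mat (180 x 130 x 3 mm, fixed) on one side of the carrier; which side varies. Origin at its centre, z along its axis. Four to six pellets are present.
- pellet4: White ceramic catalyst pellet, a plain squat cylinder 24 mm diameter, 16 mm tall, 20 g, standing on a flat black rubber mat (180 x 130 x 3 mm, fixed) on one side of the carrier; which side varies. Origin at its centre, z along its axis. Four to six pellets are present.
- pellet5: White ceramic catalyst pellet, a plain squat cylinder 24 mm diameter, 16 mm tall, 20 g, standing on a flat black rubber mat (180 x 130 x 3 mm, fixed) on one side of the carrier; which side varies. Origin at its centre, z along its axis. Four to six pellets are present.
- beaker: Glass beaker, 64 mm wide, 70 high; a bystander, to be left where it is. Origin at the centre of its underside.
- vial: Amber jar with white cap, 34 mm wide, 50 high; a bystander, to be left where it is. Origin at the centre of its underside.
- stopper: Brown-red rubber stopper, a tapered plug 44 mm wide at the top, 30 high; a bystander, to be left where it is. Origin at the centre of its underside.
- flask: Conical flask, 76 mm wide, 108 high; a bystander, to be left where it is. Origin at the centre of its underside.
- cork_ring: Cork ring, 90 mm wide, 25 high; a bystander, to be left where it is. Origin at the centre of its underside.
- spatula: Narrow steel lab spatula lying flat, 145 mm long, 6 thick; a bystander, to be left where it is. Origin at mid-length, on the bench.

How it is judged:
On the way, in this order (a step that is already met when the one before it is completed fails the run):
1. every pellet lies in a well, one per well (x of pellet0 in the frame of carrier between -0.0395 and 0.0395 m and y of pellet0 in the frame of carrier between -0.06 and 0.06 m and z of pellet0 in the frame of carrier between 0.005 and 0.023 m and x of pellet1 in the frame of carrier between -0.0395 and 0.0395 m and y of pellet1 in the frame of carrier between -0.06 and 0.06 m and z of pellet1 in the frame of carrier between 0.005 and 0.023 m and x of pellet2 in the frame of carrier between -0.0395 and 0.0395 m and y of pellet2 in the frame of carrier between -0.06 and 0.06 m and z of pellet2 in the frame of carrier between 0.005 and 0.023 m and x of pellet3 in the frame of carrier between -0.0395 and 0.0395 m and y of pellet3 in the frame of carrier between -0.06 and 0.06 m and z of pellet3 in the frame of carrier between 0.005 and 0.023 m and x of pellet4 in the frame of carrier between -0.0395 and 0.0395 m and y of pellet4 in the frame of carrier between -0.06 and 0.06 m and z of pellet4 in the frame of carrier between 0.005 and 0.023 m and x of pellet5 in the frame of carrier between -0.0395 and 0.0395 m and y of pellet5 in the frame of carrier between -0.06 and 0.06 m and z of pellet5 in the frame of carrier between 0.005 and 0.023 m), for 0.2 s.
2. the lid is on the carrier and pressed fully home (horizontal distance between lid and carrier below 0.008 m and z of lid in the frame of carrier between 0.012 and 0.0215 m and angle between lid's own z axis and vertical below 0.06 rad), for 0.2 s.
3. the key is wound to its stop (value of joint key above 4.9 rad), for 0.2 s.
At the end, for the whole second after the job is handed in: Each pellet present lies wholly inside a well, one per well (centre under 23 mm above the carrier's underside); the lid is level on the carrier, centred within 8 mm and within 2.5 mm of fully home; the key is within 0.3 rad of its stop (over 4.9 rad); the lid is at rest (all of step 1 and all of step 2 and value of joint key above 4.9 rad and linear speed of lid below 0.02 m/s); the robot touches nothing.
It fails at once if a bystander is pushed more than 40 mm away (distance of any of beaker, vial, stopper, flask, cork_ring, spatula from where it was at the start of the episode above 0.04 m).
Of pellet0, pellet1, pellet2, pellet3, pellet4, pellet5 only 4 to 6 are there at a start; the rules pass over those that are not, and their reading is None.
At some moment in a run one of pellet0, pellet1, pellet2, pellet3, pellet4, pellet5 may be knocked a few centimetres aside while the robot is not near it.
Once in a run the grip may slacken for a moment while it holds something.
It also fails if it takes over 210 s, if anything falls off the work surface, if the arm or the gripper's body presses on something with over 40 N, if the wrist force passes 120 N, or if a joint passes its speed limit or range.

## Working session

There is one attempt and no reset: what is moved stays moved. The work goes in short steps, each a Python script; the robot and the scene stay as the last script left them, time stands still between calls to the robot, and variables do not carry over. Pictures are saved under pics/ and viewed, at most 14 in all, crops included, and the job is handed in when it is done.

```bash
mkdir -p pics; ls; python3 - <<'E'
from station import arm, snapshot, camera_info
import cv2,numpy as np
for n in ("scene","top"):
    cv2.imwrite(f"pics/{n}0.png",snapshot(n)); c=camera_info(n); print(n,{k:np.round(v,4).tolist() for k,v in c.items()})
print(camera_info("wrist")); print(arm.read_eef_rot(),arm.read_opening())
E
```

```text
pics
scene {'fx': 402.2475, 'fy': 402.2475, 'cx': 319.7944, 'cy': 200.3002, 'dist_coeffs': [-0.0351, 0.0, 0.0, 0.0, 0.0], 'R': [[-0.4604, 0.8877, -0.0118], [0.6569, 0.3317, -0.6771], [-0.5972, -0.3195, -0.7358]], 't': [0.2505, -0.3241, 1.3354]}
top {'fx': 399.5123, 'fy': 399.5123, 'cx': 317.5036, 'cy': 200.7852, 'dist_coeffs': [-0.0696, 0.0, 0.0, 0.0, 0.0], 'R': [[0.0081, -1.0, -0.0028], [-0.9926, -0.0077, -0.121], [0.121, 0.0038, -0.9926]], 't': [-0.0035, 0.5695, 1.028]}
{'fx': 300.8360427789271, 'fy': 300.8360427789271, 'cx': 320.5213728703686, 'cy': 196.51003041497708, 'dist_coeffs': array([-0.03668675,  0.        ,  0.        ,  0.        ,  0.        ]), 'T_tool_cam': array([[ 4.65104039e-06, -9.56841355e-01, -2.90610772e-01,
         7.39983856e-02],
       [ 9.99999983e-01, -4.90612287e-05,  1.77539368e-04,
        -1.18355279e-04],
       [-1.84134731e-04, -2.90610768e-01,  9.56841339e-01,
        -6.83630441e-02],
       [ 0.00000000e+00,  0.00000000e+00,  0.00000000e+00,
         1.00000000e+00]])}
[ 9.83584896e-01  1.80442074e-01 -2.40094732e-04 -1.16259225e-03] 1.003872984746555
```

View pics/top0.png

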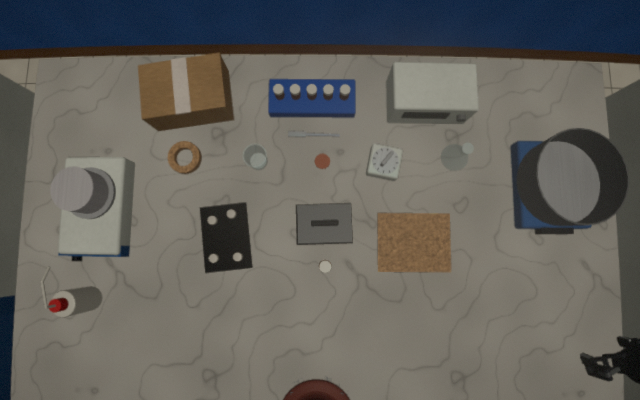

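View pics/scene0.png

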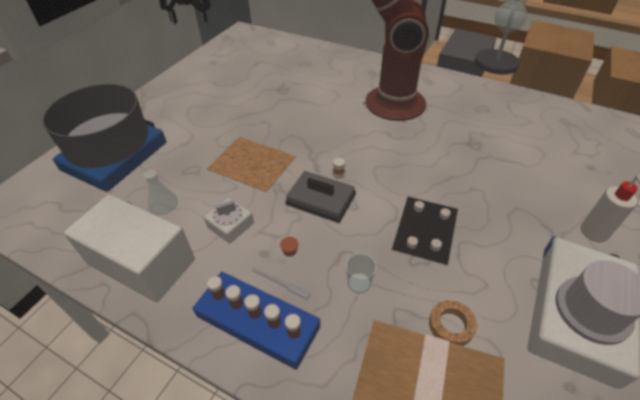

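```bash
cat > h.py <<'E'
from station import arm, snapshot, camera_info, ticket
import cv2, numpy as np
from scipy.spatial.transform import Rotation as Ro
def quat(yaw): return [np.cos(yaw/2), np.sin(yaw/2), 0., 0.]   # tool down, tool x at yaw
def campose(n):
    c=camera_info(n)
    if n!="wrist":
        R=np.array(c["R"]); return c,R.T,-R.T@np.array(c["t"])
    T=np.array(c["T_tool_cam"]); Rt=Ro.from_quat(arm.read_eef_rot()).as_matrix()
    return c,Rt@T[:3,:3],Rt@T[:3,3]+np.array(arm.read_tool_pos())
def shot(n): 
    P=campose(n); return snapshot(n),P
def pts(P,uv,z):
    c,R,o=P; K=np.array([[c["fx"],0,c["cx"]],[0,c["fy"],c["cy"]],[0,0,1]])
    p=cv2.undistortPoints(np.array(uv,float).reshape(-1,1,2),K,np.array(c["dist_coeffs"]))[:,0]
    d=np.c_[p,np.ones(len(p))]@R.T
    return o+d*((z-o[2])/d[:,2])[:,None]
def blobs(mask,amin):
    cs,_=cv2.findContours(mask.astype(np.uint8),cv2.RETR_EXTERNAL,cv2.CHAIN_APPROX_NONE)
    return [c for c in cs if cv2.contourArea(c)>amin]
def rect(P,c,z):  # min-area rectangle of contour projected on plane z: centre, sizes, angle of long side
    w=pts(P,c[:,0],z)[:,:2]; (cx,cy),(a,b),t=cv2.minAreaRect((w*1000).astype(np.float32))
    t=np.radians(t+(90 if b>a else 0)); t=(t+np.pi/2)%np.pi-np.pi/2
    return np.array([cx,cy])/1000,sorted([a,b]),t
E
python3 - <<'E'
from h import *
im,P=shot("top"); hsv=cv2.cvtColor(im,cv2.COLOR_BGR2HSV); 
def crop(m,u0,u1,v0,v1):
    o=np.zeros(m.shape,bool);o[v0:v1,u0:u1]=m[v0:v1,u0:u1];return o
g=im.max(2)
print(g[223,310],g[215,310],g[223,324],g[240,280],im[161,385],im[150,375],im[230,225],im[219,212],im[245,410])
for c in blobs(crop(g>130,203,248,206,270),8): print("pellet",rect(P,c,.019))
for c in blobs(crop(g<45,300,345,210,236),30): print("handle",rect(P,c,.071))
for c in blobs(crop(g<115,285,360,195,255),500): print("lid",rect(P,c,.043))
for c in blobs(crop(g<50,195,260,195,280),500): print("mat",rect(P,c,.003))
for c in blobs(crop(hsv[...,1]>90,370,460,205,280),500): print("pad",rect(P,c,.003))
for c in blobs(crop(g>150,360,410,138,185),300): print("timer",rect(P,c,.045))
print("key",pts(P,[[387,158]],.081)); print("vial",pts(P,[[325,267]],.05),"stopper",pts(P,[[322,161]],.03),"beaker",pts(P,[[256,157]],.035),"flask",pts(P,[[455,157]],0))
cv2.imwrite("pics/topz.png",cv2.resize(im[130:280,190:470],None,fx=2.8,fy=2.8,interpolation=cv2.INTER_CUBIC))
E
```

```text
90 92 54 133 [112 117 118] [138 150 149] [30 33 32] [126 138 145] [ 64  90 114]
pellet (array([0.41597681, 0.27962503]), [17.21219825744629, 18.78531837463379], np.float64(-0.7697122111559089))
pellet (array([0.42011545, 0.21449908]), [16.102270126342773, 18.626331329345703], np.float64(0.02785703326747324))
pellet (array([0.51696332, 0.28673303]), [16.22630500793457, 19.095476150512695], np.float64(-1.5613415598093296))
pellet (array([0.53508185, 0.23426718]), [16.314237594604492, 19.039234161376953], np.float64(0.03435553123726787))
lid (array([ 0.50910016, -0.01524261]), [109.7737045288086, 150.9033203125], np.float64(-1.5371979613838622))
mat (array([0.47184763, 0.25148145]), [126.18540954589844, 175.3780059814453], np.float64(0.12129621849545136))
pad (array([ 0.46304672, -0.26174066]), [157.2577667236328, 197.17796325683594], np.float64(-1.5700913063259958))
key [[ 0.67658368 -0.177734    0.081     ]]
vial [[ 0.39613629 -0.01973919  0.05      ]] stopper [[ 0.67863002 -0.01025633  0.03      ]] beaker [[0.68738933 0.16819314 0.035     ]] flask [[ 0.70059327 -0.38386973  0.        ]]
```

View pics/topz.png

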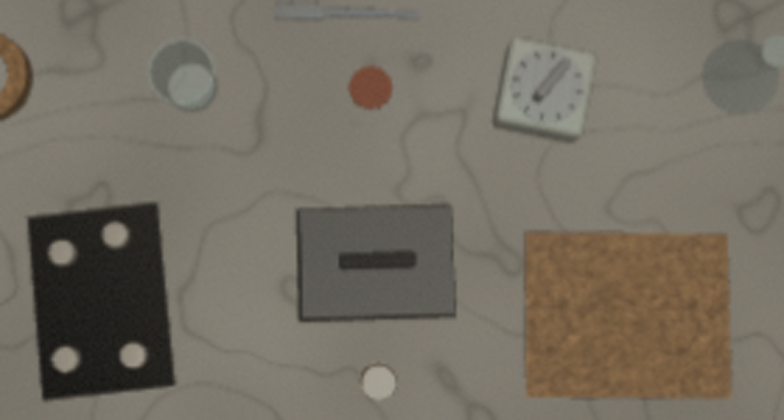

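```bash
python3 - <<'E'
from h import *
for yaw in (np.pi/2+.034,-np.pi/2+.034):
    for p in ([.509,-.016,.24],[.463,-.262,.12],[.67,-.178,.2],[.42,.215,.08],[.517,.287,.08]):
        q=arm.ik(p,quat(yaw)); print(round(yaw,2),p,None if q is None else np.round(q,2))
E
```

```text
1.6 [0.509, -0.016, 0.24] [ 0.28  0.51 -0.42  1.9   0.29  0.79 -0.27]
1.6 [0.463, -0.262, 0.12] [ 0.64  0.71 -0.25  1.94  0.32  0.54  0.2 ]
1.6 [0.67, -0.178, 0.2] [ 0.4   0.8  -0.33  1.39  0.28  0.99  0.05]
1.6 [0.42, 0.215, 0.08] [-0.51  0.72 -0.01  2.13  0.03  0.3  -0.52]
1.6 [0.517, 0.287, 0.08] [-0.35  0.84 -0.32  1.78  0.43  0.59 -0.9 ]
-1.54 [0.509, -0.016, 0.24] [-0.68  0.74  1.13  1.93 -0.8   1.02 -2.29]
-1.54 [0.463, -0.262, 0.12] [ 0.22  0.73  0.4   1.95 -0.5   0.56 -2.15]
-1.54 [0.67, -0.178, 0.2] [-0.01  0.82  0.46  1.41 -0.4   1.   -2.57]
-1.54 [0.42, 0.215, 0.08] [ 0.15  1.05 -1.15  2.11  1.27  0.98  1.43]
-1.54 [0.517, 0.287, 0.08] [ 0.06  1.14 -1.15  1.77  1.18  1.11  1.65]
```

```bash
python3 - <<'E'
from h import *
arm.movep([.463,-.262,.30],quat(np.pi/2))
arm.movep([.509,-.018,.26],quat(np.pi/2+.034)); arm.pause(.3)
im,P=shot("wrist"); cv2.imwrite("pics/w1.png",im)
g=im.max(2)
for c in blobs(g<70,400): print("handle?",rect(P,c,.071),cv2.boundingRect(c))
for c in blobs((g<125),5000): print("lid?",rect(P,c,.043),cv2.boundingRect(c))
print(arm.read_time(),arm.read_ft_force())
E
```

```text
handle? (array([ 0.51402222, -0.17876971]), [206.72250366210938, 761.7777099609375], np.float64(0.0316397664738759)) (9, 249, 624, 151)
handle? (array([ 0.50900797, -0.01456821]), [13.022066116333008, 70.61199951171875], np.float64(-1.5320354444166897)) (313, 147, 16, 78)
lid? (array([ 0.51481781, -0.20417441]), [229.21116638183594, 844.6322631835938], np.float64(0.031639729023173135)) (9, 249, 631, 151)
lid? (array([ 0.5093035 , -0.01405606]), [101.14236450195312, 144.82972717285156], np.float64(-1.5299482002347187)) (265, 101, 111, 146)
lid? (array([0.78759363, 0.01913267]), [33.51913833618164, 226.91165161132812], np.float64(-1.5679843126849358)) (564, 30, 76, 230)
3.0333 [0.68603672 1.30823926 0.47259392]
```

View pics/w1.png

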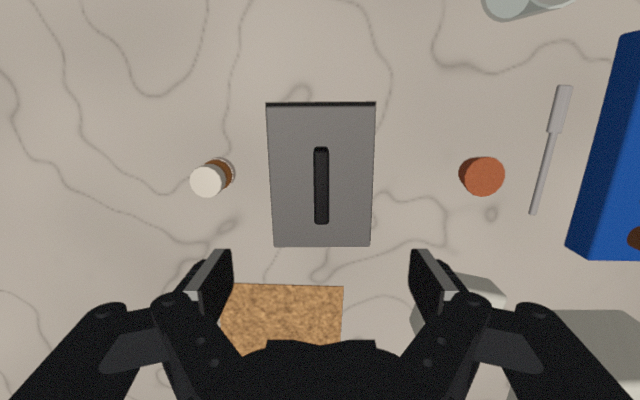

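```bash
python3 - <<'E'
from h import *
q=quat(np.pi/2+.040)
arm.move_gripper(.6,80)
arm.movep([.509,-.0143,.17],q); arm.line_to([.509,-.0143,.119],.08)
arm.move_gripper(0,80); print(arm.read_opening(),arm.read_finger_force(),arm.read_tool_pos())
arm.line_to([.509,-.0143,.20],.1); print(arm.read_opening(),arm.read_ft_force())
arm.movep([.463,-.262,.17],quat(np.pi/2)); arm.line_to([.463,-.262,.100],.1); print(arm.read_ft_force())
im,P=shot("wrist"); cv2.imwrite("pics/w2.png",im)
z=.1
while z>.090 and arm.read_ft_force()[2]<0.5: z-=.001; arm.line_to([.463,-.262,z],.02)
print(z,arm.read_ft_force(),arm.read_opening(),arm.read_time())
E
```

```text
0.1465955108784968 78.51090431213379 [ 0.50931838 -0.01430355  0.11946258]
0.1455221373010718 [-0.95428394  0.21952579 -3.18563554]
[-2.30559129e-03  2.17481117e-01 -2.72969824e+00]
0.097 [-1.12292178  1.94536077  4.59202806] 0.1492414086783741 8.7333
```

View pics/w2.png

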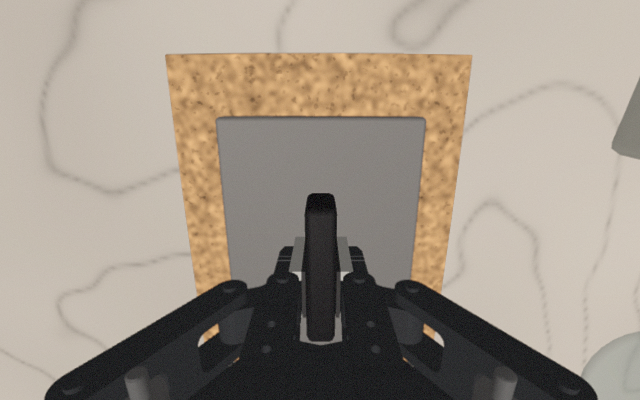

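```bash
python3 - <<'E'
from h import *
arm.move_gripper(.6); arm.line_to([.463,-.262,.20],.15)
arm.movep([.509,-.04,.26],quat(np.pi/2)); arm.pause(.2)
im,P=shot("wrist"); cv2.imwrite("pics/w3.png",im)
arm.movep([.47,.21,.26],quat(np.pi/2)); arm.pause(.2)
im,P=shot("wrist"); cv2.imwrite("pics/w4.png",im)
for c in blobs(im.max(2)<60,4000): print("mat?",rect(P,c,.003),cv2.boundingRect(c))
for c in blobs(im.min(2)>150,50): print("pel?",rect(P,c,.019)[:2],cv2.boundingRect(c))
print(arm.read_time())
E
```

```text
mat? (array([ 0.4715542 , -0.00614049]), [270.90838623046875, 903.599853515625], np.float64(-0.0037827540123487324)) (27, 240, 590, 160)
mat? (array([0.4713201 , 0.25177197]), [127.08489990234375, 176.3350067138672], np.float64(0.12547587505638402)) (228, 61, 179, 141)
pel? (array([ 0.63996942, -0.06865659]), [40.91077423095703, 130.318115234375]) (427, 344, 55, 56)
pel? (array([ 0.29950339, -0.06748785]), [40.82991027832031, 130.3563690185547]) (160, 344, 55, 56)
pel? (array([0.50378644, 0.01444174]), [52.70185852050781, 80.00861358642578]) (315, 311, 66, 35)
pel? (array([0.68402161, 0.36221945]), [30.927915573120117, 34.72765350341797]) (531, 0, 36, 37)
pel? (array([0.40082138, 0.16716357]), [484.7441711425781, 870.7109375]) (0, 0, 640, 400)
12.45
```

View pics/w3.png

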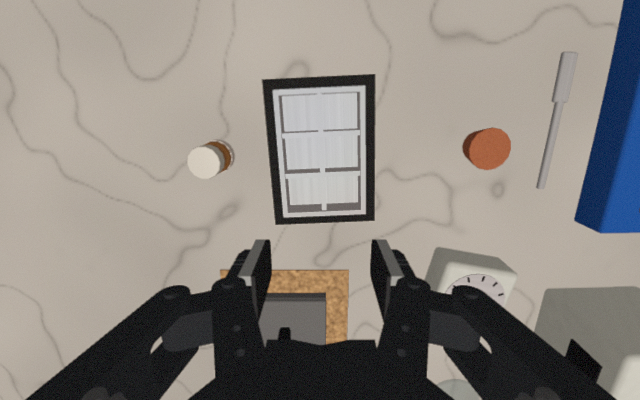

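View pics/w4.png

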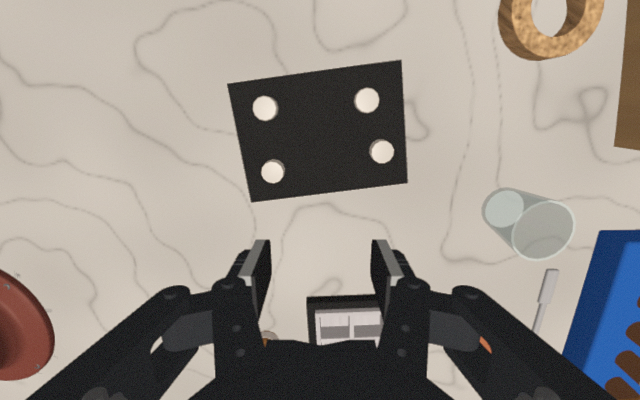

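```bash
cat >> h.py <<'E'
def pellets():   # bright discs inside the mat; wrist view from the mat hover
    im,P=shot("wrist"); m=blobs(im.max(2)<75,4000)
    out=[]
    for c in m:
        ce,s,_=rect(P,c,.003)
        if not(110<s[0]<145 and 160<s[1]<195): continue
        k=np.zeros(im.shape[:2],np.uint8); cv2.fillPoly(k,[c],1)
        for b in blobs((k>0)&(im.max(2)>140),60): out.append(rect(P,b,.019)[:2])
    return im,out
E
python3 - <<'E'
from h import *
im,o=pellets(); print(o)
arm.movep([.509,-.04,.26],quat(np.pi/2)); arm.pause(.2)
im,P=shot("wrist")
sub=np.zeros(im.shape[:2],bool); sub[60:235,250:390]=1
for c in blobs(sub&(im.max(2)<70),1000): print("collar",rect(P,c,.025),cv2.boundingRect(c))
for c in blobs(sub&(im.max(2)<70),1000):
    k=np.zeros(im.shape[:2],np.uint8); cv2.fillPoly(k,[c],1); k=cv2.erode(k,np.ones((5,5)))
    for b in blobs((k>0)&(im.max(2)>120),1000): print("carrier",rect(P,b,.031))
E
```

```text
[(array([0.41993216, 0.21512949]), [22.78482437133789, 23.059532165527344]), (array([0.5340752 , 0.23613225]), [22.77864646911621, 22.97955894470215]), (array([0.41529416, 0.28011151]), [22.877717971801758, 23.080902099609375]), (array([0.51609998, 0.28690317]), [22.716075897216797, 23.671113967895508])]
collar (array([ 0.50924161, -0.01534167]), [105.79031372070312, 146.81503295898438], np.float64(-1.5295338581421838)) (263, 80, 111, 148)
carrier (array([ 0.50912308, -0.01533972]), [86.79615020751953, 127.81785583496094], np.float64(-1.528678717116159))
```

```bash
cat >> h.py <<'E'
C=np.array([.5092,-.0153]); CY=.042
def well(i,j): # i,j = signs: x, y
    c,s=np.cos(CY),np.sin(CY); return C+np.array([[c,-s],[s,c]])@np.array([.0205*i,.041*j])
MAT=[.47,.21,.26]
def pick_place(p,w,zg=.078):
    arm.move_gripper(.6,40); q=quat(np.pi/2)
    arm.movep([*p,.13],q); arm.line_to([*p,zg],.1); fz=arm.read_ft_force()[2]
    arm.move_gripper(0,40); o1=arm.read_opening()
    arm.line_to([*p,.15],.15); o2=arm.read_opening()
    q=quat(np.pi/2+CY); arm.movep([*w,.15],q); o3=arm.read_opening()
    arm.line_to([*w,.109],.1); o4=arm.read_opening()
    print("grip",np.round([fz,o1,o2,o3,o4],3),arm.read_ft_force()[2])
    return o4
def release(w):
    arm.move_gripper(.6); arm.pause(.2); arm.line_to([*w,.16],.15)
E
python3 - <<'E'
from h import *
w=well(-1,1); o=pick_place([.4199,.2151],w); 
if o>.2: release(w)
arm.movep(MAT,quat(np.pi/2)); arm.pause(.1); print(pellets()[1],arm.read_time())
cv2.imwrite("pics/top2.png",cv2.resize(snapshot("top")[190:280,190:370],None,fx=4,fy=4))
E
```

```text
grip [-0.255  0.259  0.254  0.255  0.257] 0.3203164130252819
[(array([0.53394196, 0.23625014]), [22.51274299621582, 23.5784854888916]), (array([0.41525089, 0.28000357]), [22.75889015197754, 23.790719985961914]), (array([0.51643292, 0.28690054]), [22.57149887084961, 22.976478576660156])] 20.2417
```

View pics/top2.png

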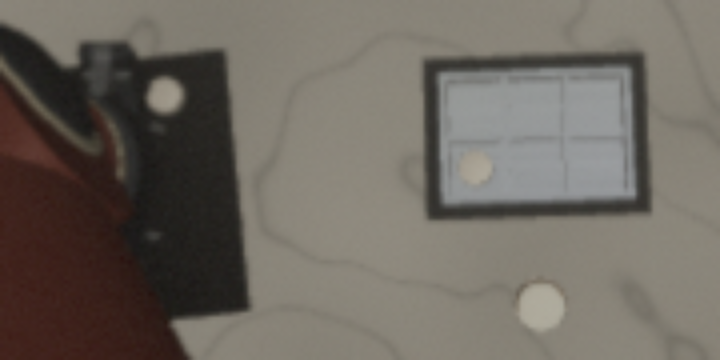

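The first pellet sits in its well, at (475,166) in the crop. Next are the other three, looking again before each pick.

```bash
python3 - <<'E'
from h import *
for w in (well(1,1),well(-1,-1),well(1,-1)):
    arm.movep(MAT,quat(np.pi/2)); arm.pause(.1); im,o=pellets(); print(np.round([x[0] for x in o],3).tolist())
    if not o: break
    p=min(o,key=lambda x:x[0][1])[0]
    if pick_place(p,w)<.2: print("LOST"); break
    release(w)
arm.movep([.509,-.04,.26],quat(np.pi/2)); arm.pause(.1); im=snapshot("wrist")
cv2.imwrite("pics/w5.png",cv2.resize(im[0:240,180:460],None,fx=2.2,fy=2.2))
t=snapshot("top"); cv2.imwrite("pics/top3.png",cv2.resize(t[130:290,180:470],None,fx=2.7,fy=2.7)); print(arm.read_time())
E
```

```text
[[0.534, 0.236], [0.415, 0.28], [0.516, 0.287]]
grip [0.584 0.255 0.256 0.258 0.26 ] 0.7305083103550065
[[0.416, 0.28], [0.516, 0.287]]
grip [0.367 0.259 0.258 0.254 0.257] -0.2972572489641664
[[0.516, 0.287]]
grip [0.253 0.26  0.255 0.254 0.259] -0.5853478228128843
39.6667
```

View pics/w5.png

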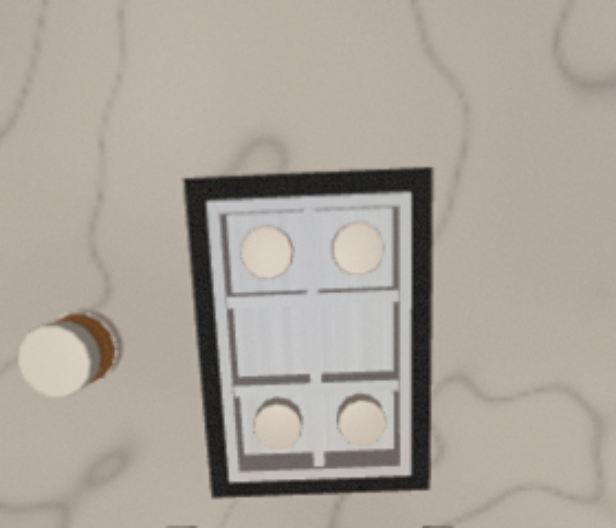

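View pics/top3.png

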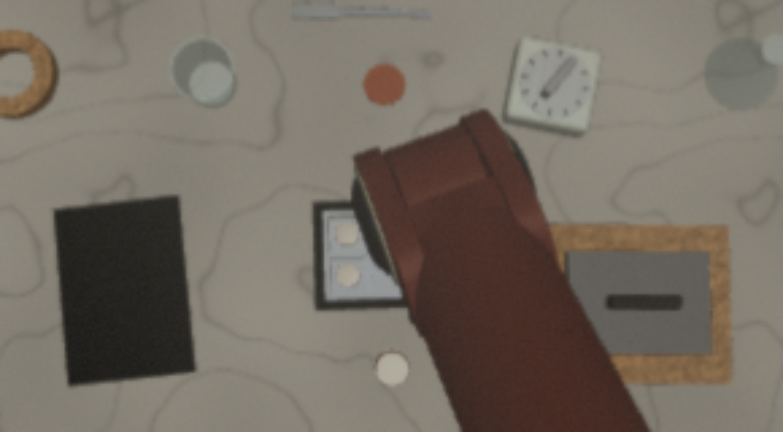

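All four pellets lie flat in the corner wells and the mat is empty. Now the lid goes back on.

```bash
python3 - <<'E'
from h import *
arm.movep([.463,-.27,.24],quat(np.pi/2)); arm.pause(.2)
im,P=shot("wrist"); g=im.max(2); L=None
for c in blobs(g<55,300):
    r=rect(P,c,.049)
    if r[1][0]<20 and 60<r[1][1]<80: print("handle",r)
hsv=cv2.cvtColor(im,cv2.COLOR_BGR2HSV)
for c in blobs((hsv[...,1]<40)&(g<125)&(g>60),4000)+blobs((hsv[...,1]<60)&(g<135),4000):
    print("lid",rect(P,c,.021))
cv2.imwrite("pics/w6.png",im)
E
```

```text
handle (array([ 0.46306732, -0.26221286]), [13.13891315460205, 70.10205841064453], np.float64(1.5666672286827832))
lid (array([ 0.46298654, -0.2896947 ]), [87.08634948730469, 100.09454345703125], np.float64(0.003732113119967906))
lid (array([ 0.78727765, -0.33523416]), [58.48322296142578, 249.14491271972656], np.float64(-1.2456715955160567))
lid (array([ 0.46531845, -0.44825137]), [239.28778076171875, 801.2619018554688], np.float64(0.003120464860394634))
lid (array([ 0.78697839, -0.33427777]), [58.50164031982422, 251.13436889648438], np.float64(-1.245919269497434))
lid (array([ 0.46293375, -0.26363782]), [100.15830993652344, 139.50244140625], np.float64(-1.5701711297682959))
```

```bash
python3 - <<'E'
from h import *
h=[.4630,-.2622]; arm.move_gripper(.6,80)
q=quat(np.pi/2); arm.movep([*h,.15],q); arm.line_to([*h,.0965],.08); arm.move_gripper(0,80); print(arm.read_opening())
arm.line_to([*h,.20],.1); f0=arm.read_ft_force()
arm.movep([*C,.18],quat(np.pi/2+CY)); arm.line_to([*C,.135],.1); arm.pause(.2); print(arm.read_opening(),f0,arm.read_ft_force())
im,P=shot("wrist"); cv2.imwrite("pics/w7.png",im)
z=.135
while z>.115:
    z-=.001; arm.line_to([*C,z],.03); f=arm.read_ft_force()
    if f[2]>1: break
print(z,f,arm.read_wrist_torque(),arm.read_opening(),arm.read_tool_pos(),arm.read_time())
E
```

```text
0.14247345638395453
0.14822361766611106 [ 0.14588596 -0.36924408 -3.04108577] [-0.28655759  0.75912395 -3.16685928]
0.118 [-1.06244215 -1.11723376  2.12666629] [-0.08061484  0.33100509 -0.03261718] 0.14687615383724933 [ 0.50924278 -0.01528113  0.11841256] 50.0333
```

View pics/w7.png

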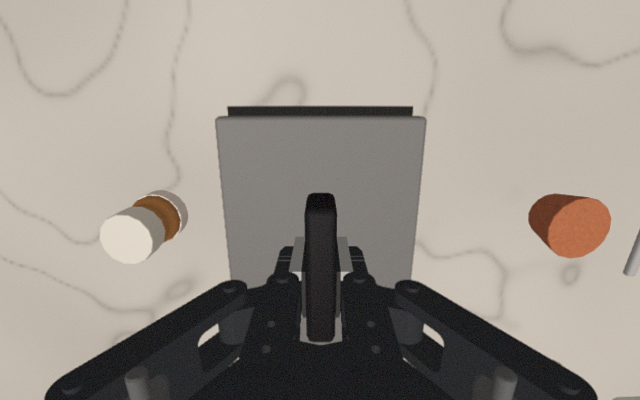

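```bash
python3 - <<'E'
from h import *
z=.118
while z>.108:
    z-=.0005; arm.line_to([*C,z],.02); f=arm.read_ft_force(); print(round(z,4),round(arm.read_tool_pos()[2],4),np.round(f,1),round(arm.read_wrist_torque()[0],2))
    if f[2]>35: break
print(arm.read_opening(),arm.read_time())
E
```

```text
0.1175 0.1179 [-1.9 -0.5  5.1] -0.07
0.117 0.1174 [-1.2 -0.5  5.3] -0.05
0.1165 0.1168 [-1.9 -0.4  5.2] -0.09
0.116 0.1163 [-1.9 -0.8  5.7] -0.01
0.1155 0.1158 [-2.   0.8  5.4] -0.09
0.115 0.1152 [-0.9 -0.7  4.7] -0.06
0.1145 0.1147 [-1.5 -0.1  5.7] -0.09
0.114 0.1141 [-1.3  0.3  4.9] -0.12
0.1135 0.1136 [-0.9 -0.1  5. ] -0.05
0.113 0.1131 [-2.  -0.4  5.3] -0.06
0.1125 0.1131 [-2.8 -1.   9.3] -0.08
0.112 0.1131 [-2.8 -0.6 12.7] -0.16
0.1115 0.1131 [-3.6 -0.4 16.9] -0.16
0.111 0.1131 [-5.2 -1.4 21.4] -0.12
0.1105 0.1131 [-5.5 -1.3 24.6] -0.15
0.11 0.113 [-7.8 -1.4 27.8] -0.18
0.1095 0.113 [-8.4 -2.1 32.7] -0.18
0.109 0.113 [-10.1  -2.1  36.7] -0.24
0.14867123314766695 54.5333
```

Hard stop reached after about 5.5 mm of travel, so the lid is home. Releasing, then a check of the lid and a look at the timer.

```bash
python3 - <<'E'
from h import *
arm.line_to([*C,.1131],.03); arm.move_gripper(.6); arm.line_to([*C,.22],.15)
arm.movep([.509,-.05,.26],quat(np.pi/2)); arm.pause(.2)
im,P=shot("wrist"); g=im.max(2); s=np.zeros(g.shape,bool); s[60:240,240:400]=1
for c in blobs(s&(g<125),5000): print("lid",rect(P,c,.037))
for c in blobs(s&(g<60),300): print("handle",rect(P,c,.065))
arm.movep([.67,-.20,.26],quat(np.pi/2)); arm.pause(.2)
im,P=shot("wrist"); cv2.imwrite("pics/w8.png",cv2.resize(im[60:240,200:440],None,fx=3,fy=3,interpolation=cv2.INTER_CUBIC))
print(pts(P,[[320,160]],.081),arm.read_time())
E
```

```text
lid (array([ 0.50929639, -0.01539946]), [101.04570007324219, 144.03372192382812], np.float64(-1.5314297750057788))
handle (array([ 0.50948383, -0.01666008]), [13.438586235046387, 68.76542663574219], np.float64(-1.5314268039166876))
[[ 0.66916266 -0.16751369  0.081     ]] 57.85
```

View pics/w8.png

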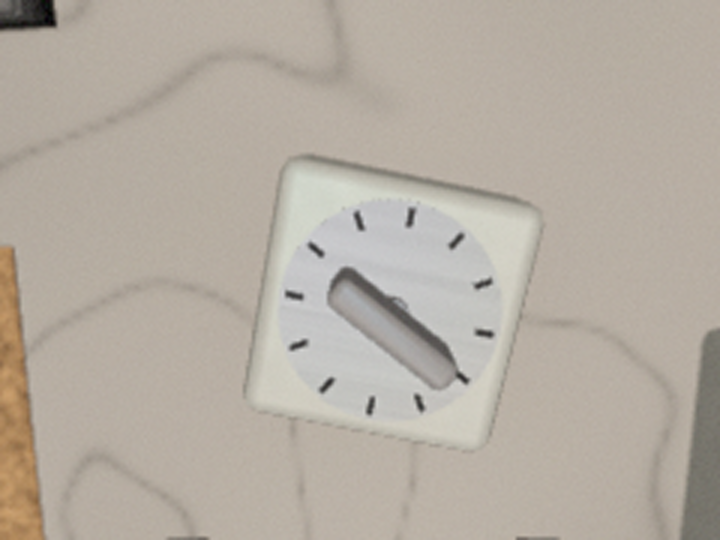

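```bash
python3 - <<'E'
from h import *
P=campose("wrist"); Z=lambda l:np.array(l)/3+[200,60]
e=pts(P,Z([[341,281],[446,378]]),.081)[:,:2]; t=pts(P,Z([[290,157],[540,205],[487,450],[247,408]]),.045)[:,:2]
d=pts(P,Z([[391,307]]),.0455)
print("blade",e.mean(0),np.linalg.norm(e[1]-e[0]),"ang",np.degrees(np.arctan2(*(e[0]-e[1])[::-1])))
print("timer",t.mean(0),np.linalg.norm(np.diff(t,axis=0),axis=1),"edge",np.degrees(np.arctan2(*(t[1]-t[0])[::-1])),"dial",d)
ctr=(e.mean(0)+t.mean(0))/2
for y in np.radians(np.arange(-180,361,20)):
    s=arm.ik([*ctr,.13],quat(y)); print(int(round(np.degrees(y))),None if s is None else np.round(s,2))
E
```

```text
blade [ 0.67884004 -0.17650973] 0.040560223860335566 ang 137.15811307687758
timer [ 0.67904935 -0.17746466] [0.07816793 0.08119751 0.0808947 ] edge -10.380385016816092 dial [[ 0.67901856 -0.17644674  0.0455    ]]
-180 [ 0.64  1.03 -0.86  1.4   0.82  1.09  1.2 ]
-160 [ 0.66  1.06 -0.94  1.4   0.89  1.14  1.51]
-140 [ 0.69  1.08 -1.01  1.4   0.95  1.18  1.83]
-120 [ 0.71  1.11 -1.08  1.4   1.    1.22  2.15]
-100 [ 0.72  1.14 -1.14  1.4   1.05  1.26  2.47]
-80 [ 0.12  0.88  0.2   1.42 -0.2   0.86 -2.59]
-60 [ 0.17  0.88  0.11  1.42 -0.11  0.85 -2.31]
-40 [ 0.21  0.87  0.02  1.42 -0.02  0.85 -2.03]
-20 [ 0.26  0.87 -0.06  1.42  0.07  0.85 -1.75]
0 [ 0.3   0.88 -0.15  1.42  0.15  0.86 -1.46]
20 [ 0.34  0.88 -0.23  1.41  0.23  0.87 -1.18]
40 [ 0.39  0.89 -0.32  1.41  0.32  0.89 -0.89]
60 [ 0.43  0.9  -0.4   1.41  0.4   0.91 -0.6 ]
80 [ 0.47  0.92 -0.47  1.41  0.47  0.93 -0.31]
100 [ 0.5   0.93 -0.55  1.41  0.54  0.95 -0.01]
120 [ 0.54  0.95 -0.63  1.41  0.61  0.98  0.29]
140 [ 0.57  0.97 -0.7   1.4   0.68  1.01  0.59]
160 [ 0.6   1.   -0.78  1.4   0.75  1.05  0.9 ]
180 [ 0.64  1.03 -0.86  1.4   0.82  1.09  1.2 ]
200 [ 0.66  1.06 -0.94  1.4   0.89  1.14  1.51]
220 [ 0.69  1.08 -1.01  1.4   0.95  1.18  1.83]
240 [ 0.71  1.11 -1.08  1.4   1.    1.22  2.15]
260 [ 0.72  1.14 -1.14  1.4   1.05  1.26  2.47]
280 [ 0.12  0.88  0.2   1.42 -0.2   0.86 -2.59]
300 [ 0.17  0.88  0.11  1.42 -0.11  0.85 -2.31]
320 [ 0.21  0.87  0.02  1.42 -0.02  0.85 -2.03]
340 [ 0.26  0.87 -0.06  1.42  0.07  0.85 -1.75]
360 [ 0.3   0.88 -0.15  1.42  0.15  0.86 -1.46]
```

```bash
cat >> h.py <<'E'
K=[.679,-.1768]
def turn(y0,y1,zk=.125,step=4):
    """grip blade at yaw y0 (deg), turn clockwise to y1; returns yaw reached and whether stopped"""
    ya=np.degrees(Ro.from_quat(arm.read_eef_rot()).as_euler("ZYX")[0])
    arm.move_gripper(.5,40); arm.movep([*K,.18],quat(np.radians(y0))); arm.line_to([*K,zk],.1)
    t0=arm.read_wrist_torque()[2]; arm.move_gripper(0,40); arm.pause(.1)
    print("open",arm.read_opening(),"tz0",t0,np.round(arm.read_ft_force(),1)); y=y0; stop=False; log=[]
    while y>y1 and not stop:
        y-=step; arm.movep([*K,zk],quat(np.radians(y))); tz=arm.read_wrist_torque()[2]-t0
        log.append((int(y),round(tz,2))); stop=abs(tz)>.45
    f=arm.read_ft_force(); print(log,np.round(f,1),arm.read_opening(),arm.read_time()); return y,stop
def letgo():
    arm.move_gripper(.5); arm.line_to([*K,.18],.15)
E
python3 - <<'E'
from h import *
for y in (115,137): arm.movep([*K,.22],quat(np.radians(y)))
r=turn(137,97); print(r)
E
```

```text
open 0.111852906318131 tz0 -0.029210426274986996 [-3.1 -1.6  5.6]
[(133, np.float64(-0.05)), (129, np.float64(-0.07)), (125, np.float64(-0.06)), (121, np.float64(-0.01)), (117, np.float64(-0.07)), (113, np.float64(0.02)), (109, np.float64(-0.02)), (105, np.float64(-0.01)), (101, np.float64(-0.07)), (97, np.float64(-0.01))] [-4.2 -2.3  5.8] 0.10661997030829944 62.9
(97, np.False_)
```

```bash
python3 - <<'E'
from h import *
letgo(); r=turn(97,13,.128); letgo()
if not r[1]:
    for y in (73,133): arm.movep([*K,.2],quat(np.radians(y)))
    r=turn(193,13,.128)
print(r); 
E
```

```text
open 0.10352951596310327 tz0 -0.04318519941902973 [-3.6  0.2  4.9]
[(93, np.float64(0.03)), (89, np.float64(-0.01)), (85, np.float64(-0.03)), (81, np.float64(-0.03)), (77, np.float64(-0.03)), (73, np.float64(-0.02)), (69, np.float64(-0.03)), (65, np.float64(0.01)), (61, np.float64(-0.01)), (57, np.float64(-0.0)), (53, np.float64(-0.05)), (49, np.float64(0.01)), (45, np.float64(0.03)), (41, np.float64(-0.0)), (37, np.float64(0.02)), (33, np.float64(-0.01)), (29, np.float64(-0.02)), (25, np.float64(-0.0)), (21, np.float64(0.02)), (17, np.float64(0.05)), (13, np.float64(-0.04))] [-2.3 -0.6  5.2] 0.10930995490559568 70.7083
open 0.10789935075443656 tz0 0.024669038001334312 [ 0.5 -3.2  3.5]
[(189, np.float64(-0.14)), (185, np.float64(-0.07)), (181, np.float64(-0.05)), (177, np.float64(-0.03)), (173, np.float64(-0.01)), (169, np.float64(-0.13)), (165, np.float64(-0.04)), (161, np.float64(-0.06)), (157, np.float64(-0.11)), (153, np.float64(-0.06)), (149, np.float64(-0.04)), (145, np.float64(-0.11)), (141, np.float64(-0.05)), (137, np.float64(-0.05)), (133, np.float64(-0.06)), (129, np.float64(-0.1)), (125, np.float64(-0.06)), (121, np.float64(-0.08)), (117, np.float64(-0.06)), (113, np.float64(-0.0)), (109, np.float64(-0.01)), (105, np.float64(-0.0)), (101, np.float64(-0.09)), (97, np.float64(-0.02)), (93, np.float64(-0.05)), (89, np.float64(-0.05)), (85, np.float64(-0.07)), (81, np.float64(-0.12)), (77, np.float64(-0.05)), (73, np.float64(-0.03)), (69, np.float64(-0.04)), (65, np.float64(-0.07)), (61, np.float64(-0.04)), (57, np.float64(-0.09)), (53, np.float64(-0.07)), (49, np.float64(0.66))] [-3.  -4.4  9. ] 0.10948300075670356 84.575
(49, np.True_)
```

The stop came up at blade angle about 52°. That matches a timer yaw of 170° minus 298°. Releasing, retreating and checking.

```bash
python3 - <<'E'
from h import *
letgo(); arm.movep([.66,-.20,.28],quat(np.pi/2)); arm.pause(.3)
im=snapshot("wrist")
arm.movep([.46,-.28,.32],quat(np.pi/2)); arm.pause(.3); t=snapshot("top")
cv2.imwrite("pics/end.png",np.hstack([cv2.resize(im[40:240,200:440],(480,400)),cv2.resize(t[125:285,250:410],(320,320)).repeat(1,0) if 0 else cv2.resize(t[125:285,282:410],(320,400))]))
print(arm.read_time(),arm.read_ft_force())
E
```

```text
87.7583 [ 0.31677206 -0.43395607 -0.2458085 ]
```

View pics/end.png

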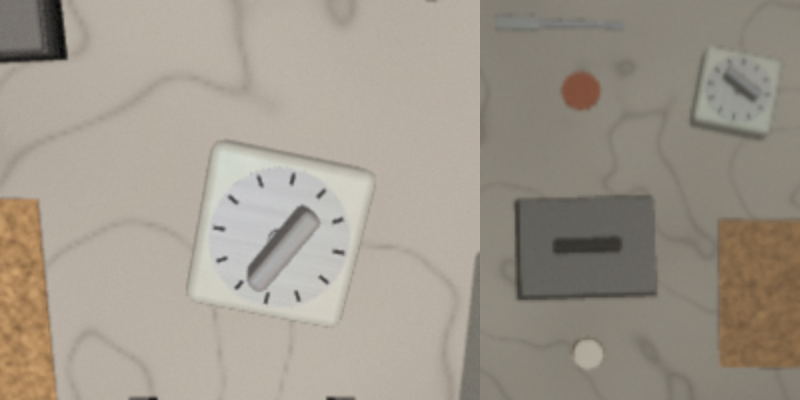

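The left half shows the blade from (258,282) to (308,215), about 52° as expected at the stop. The right half shows the lid square on the carrier, with nothing else moved.

```bash
python3 -c "
from h import *
print(ticket.finish_job())"
```

```text
the job is handed in; nothing more can be done
None
```

The job is handed in, though it returned no verdict: all four pellets are in separate wells, the lid is back on and pressed to its hard stop, and the key is wound to its stop, about 88 s into the run.

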